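# Hold the fret heater's lid open by its lever

### The arm

A 7-joint arm with a two-finger parallel gripper is mounted at the origin on the work surface. World frame = base frame: x ahead of the robot, y to its left, z up, the work surface at z = 0. Lengths are in m, angles in degrees, forces in N, time in s.
With the tool pointing down it reaches from about 0.425 to 0.8 m from the base axis. Payload 8.3 kg.
Tool frame: the origin (TCP) lies between the finger pads; the fingertips stand 14 mm ahead of it and the grasp point (between the pads) lies 5 mm behind it; z points along the fingers, y is the direction in which the jaws open and shut (so a half turn about z gives the same grasp; the last joint's range is limited). The gripper opens to 85 mm and grips with 20 to 120 N. Pads are 22 mm wide; open, the fingers measure 114 mm over their backs; the gripper's body (76 mm by 85 mm) begins 54 mm behind the grasp point. The pads swing forward as they close: fully open they stand 13 mm farther back than shut.
Start: joints at [-78.489, 21.967, 0.94, 78.501, -0.361, 79.538, -2.664], TCP at [0.163, 0.603, 0.245] pointing down, gripper open.
Joint ranges: [-169.22, 169.22], [-14.56, 117.87], [-87.37, 89.26], [10.42, 133.3], [-82.24, 262.24], [0.94, 117.77], [-172.7, 172.7]. Speed limits (degrees/s): [136.94, 136.94, 172.46, 172.46, 180, 180, 180].

### API

Orientations are given as a 3x3 rotation matrix whose columns are the frame's x, y, z axes.
In Python, from bench import ctrl gives the robot as it stands.
- The arm moves only by the tool play_rows, never from a script. Its argument "plan" is a list that holds one entry, the list of rows, each a list of 6 numbers: the shift along the tool's x, y, z in m, then the turn, a rotation vector about the tool's x, y, z in degrees. A call has 1 to 20 rows; each row shifts and turns the pose as measured when the row begins, along the tool's axes as they then stand; what a row does not reach is not made up. A row lasts 1/12 s, in which the tool goes at most 41.7 mm and 7.16 degrees, less where a joint would pass 70% of its speed; a pose out of reach is approached as far as the arm can. A call is refused whole if a number of a shift passes 0.0417 or a number of a turn 7.16, either way. A call with a gripper value outside its range is refused whole. "fingers" is the opening, from 0 (shut) to 1 (fully open), set as the call begins (left out, the last holds). The fingers move at their own pace and stop on an object; "newtons" is the grip in N (left out, the last holds). Time passes only in rows, so rows that do not move let the fingers close. It gives the time, the measured TCP pose, the force and the opening at its end, in the units of the state.
- ctrl.read_state(): the state, without advancing time (a new reading comes with each control period).
- ctrl.camera(name): name is "scene" or "top"; returns the picture (480x640x3 uint8, blue, green, red); there is no depth.
- ctrl.calibration(name): a dict with "camera_matrix" (3x3 intrinsics, pixels), "R" (3x3) and "t" (3): a world point X has camera coordinates R X + t. Camera axes: x right, y down, z forward; pixel columns grow to the right and rows downward; lengths in m; the calibration is good to about 2 mm. A picture is of the moment at which its call begins. calibration takes no time and is no camera call.
- ctrl.hand_in(): hands the job in, once; it reports no verdict.
The state is a dict: "clock": time; "joint_pos": joint angles; "dq": joint speeds; "joint_torque": joint torques, N m; "tcp_pos": TCP position; "tcp_rot": TCP orientation; "force": force on the tool from outside, world axes, zero at the start; "torque": the same for the moment, N m; "gripper_width": finger opening in m.
Only numpy, scipy, OpenCV 4.12 (cv2) and the standard library are available. Lean on these libraries where they do the work, as an engineer would, in place of code of your own. Each camera call takes 0.05 s, during which the arm holds its last target.

### The job

Switch the fret heater off by pressing the push button on its case right in and letting it spring back; then press the lever's paddle all the way down with your fingertips, so that the short end of the lever raises the heavy lid of the heating well, and finish while still holding it down like that, so that I can lift out the insert. The lid is hot, so do not touch it, and leave everything else on the bench where it lies.

Things in the scene. Friction and masses are not known exactly. Their poses are not given: they have to be found in the camera images.
- heater: Fret heater, fixed. Origin on the bench, z up. Base plate 160 (x) by 300 (y) mm; aluminium case x -70..70, y -160..40, top at z 70 mm. The -y end of its top is the control panel (push button; black temperature knob, 28 mm across, 17 high, at x 34, y -118); the lid covers the well in the +y end. A steel bracket beyond (x -21..21, y 40..125, up to z 113) carries the lever, its long arm towards +y.
- heater_button_top (a point): Centre of the top face of the push button, a flat round steel button 28 mm across in a dark round collar 44 mm across, on the control panel at heater x -24, y -122, 92.5 mm above the bench when out. Pressed straight down; this point moves with it. The collar's top is 10 mm below it. (The black knob with a white pointer line beside it is the temperature setting.)
- heater_button (a joint): Travel of the push button in m: 0 out, 0.006 right in (on its stop). A spring pushes it back out; about 1.5 N starts it and 5 N holds it right in.
- lever (a joint): Angle of the lever in rad: 0 at rest, long arm 0.35 rad above level; 0.60 with the long arm right down on its stop, 0.25 rad below level. It swings in the heater's y-z plane about point lever_pivot. The lid's weight and a return spring bring it back when let go; pressing the paddle down takes about 3 to 7 N, more on the stop.
- paddle (a point): Centre of the top face of the lever's black rubber-covered paddle, 50 by 50 by 11 mm, at the end of the long arm, 135 mm from the pivot. Moves with the lever: at rest at heater x 0, y 228, z 142 mm; with the lever right down at x 0, y 238, z 62 mm. Its face tilts 20 degrees at rest and 14 degrees the other way when down.
- lever_pivot (a point): The lever's pivot pin, which lies along heater x, at heater y 105, z 85.8 mm; fixed. The short arm, 62 mm to a roller, reaches from it under the lid's free edge.
- lid (a joint): Opening angle of the lid in rad: 0 shut, about 0.42 with the lever right down. Hot. It falls shut when the lever is let go.
- lid_edge (a point): Middle of the upper free edge of the lid, a plain steel plate 110 (x) by 93 (y) by 18 mm, 1.2 to 1.6 kg, lying on the +y half of the case, hinged at heater y -38, z 78 mm, opening upward at its +y edge. This point lies at heater y 55, z 90 mm when shut and rises about 37 mm.
- press_insert: Bystander: loose steel fret press insert, T-shaped bar 66 by 32 by 12 mm lying flat in front of the heater; origin under its middle.
- brass_saddle: Bystander: loose brass saddle block with a screw, 24 by 14 by 10 mm, lying near the lever; origin under its middle.
- neck_cradle: Bystander: blue plastic neck cradle, U-shaped, 90 by 120 by 64 mm high; origin under its middle.
- straightedge: Bystander: stainless notched straightedge 450 by 33 by 4 mm lying flat at the left; origin under its middle, x along it.
- hammer: Bystander: fretting hammer lying at the right, x along its handle towards the head.
- screwdriver: Bystander: screwdriver lying in front of the heater's control end, x along it.
- polish_jar: Bystander: jar 56 mm across and 55 mm high standing behind the heater; origin under its middle.

How it is judged (in metres and radians):
On the way, in this order (a step that is already met when the one before it is completed fails the run):
1. the heater's push button is pressed right in while the lid is still shut (value of joint heater_button above 0.0048 m and value of joint lid below 0.05 rad), for 0.1 s.
2. the button is out again, and the fingers hold the lever right down with the lid raised (value of joint lever above 0.54 rad and value of joint lid above 0.36 rad and contact force between the fingers and lid below 0.5 N and value of joint heater_button below 0.001 m and contact force between the fingers and lever above 1 N), for 0.3 s.
At the end, for the whole second after the job is handed in: The fingers still press on the lever (over 1 N), which is held down to within 0.06 rad of its stop; the lid stands still, raised by at least 0.36 rad and not touched by the fingers; the push button is out (less than 1 mm in) (all of step 2 and velocity of joint lid between -0.1 and 0.1 rad/s); the arm keeps its last pose, push and grip.
It fails at once if the robot touches the hot lid (contact force between any of the fingers, the arm and lid above 0.5 N).
It fails at once if a loose thing on the bench is lifted, or shifted by more than 20 mm (distance of any of press_insert, brass_saddle, neck_cradle, straightedge, hammer, screwdriver, polish_jar from where it was at the start of the episode above 0.02 m).
It also fails if it takes over 35 s, if anything falls off the work surface, if the arm or the gripper's body presses on something with over 40 N, if the wrist force passes 120 N, or if a joint passes its speed limit or range.

## Working session

There is one attempt and no reset: what is moved stays moved. The work goes in short steps, Python scripts to look and compute and a tool call to move; the robot and the scene stay as the last step left them, time stands still between calls to the robot, and variables do not carry over. Pictures are saved under pics/ and viewed, and the job is handed in when it is done.

Besides the shell and the picture viewer there is one more tool, called after "Emit:" as name(argument=value, ...), one argument or row to a line, values as JSON. play_rows: Moves the arm, as the interface text tells. Its arguments: {"type":"object","properties":{"plan":{"type":"array","items":{"type":"array","items":{"type":"array","items":{"type":"number"}}}},"fingers":{"type":"number"},"newtons":{"type":"number"}},"required":["plan"]}

```bash
mkdir -p pics; ls
python3 - <<'E'
from bench import ctrl
import cv2,numpy as np
s=ctrl.read_state(); print(s)
for n in("scene","top"):
    im=ctrl.camera(n); cv2.imwrite(f"pics/{n}0.png",im)
    c=ctrl.calibration(n); print(n,c)
E
```

```text
pics
{'clock': 0.0, 'joint_pos': array([-78.48880348,  22.01544582,   0.93631858,  78.56112504,
        -0.36086637,  79.53705084,  -2.66372059]), 'dq': array([ 0.01138988, -0.1138952 ,  0.0893459 , -0.05473469,  0.08794209,
        0.11799657,  0.00633872]), 'joint_torque': array([-9.81376470e-04, -6.27603936e+01,  8.44143648e-01, -3.71826518e+01,
        1.66492100e-02,  1.39951057e-02,  1.05196964e-04]), 'tcp_pos': array([0.16279938, 0.60293946, 0.24427792]), 'tcp_rot': array([[-9.65430844e-01,  2.60658883e-01, -4.80817942e-04],
       [ 2.60659326e-01,  9.65429027e-01, -1.87357063e-03],
       [-2.41672310e-05, -1.93413256e-03, -9.99998129e-01]]), 'force': array([ 1.33835625, -0.43287928, -1.07307889]), 'torque': array([ 0.00754953,  0.0214616 , -0.04349111]), 'gripper_width': 0.08549685146399259}
scene {'camera_matrix': array([[488.89055497,   0.        , 324.19415351],
       [  0.        , 488.89055497, 236.69819237],
       [  0.        ,   0.        ,   1.        ]]), 'R': array([[-0.80410298,  0.59403301, -0.0233061 ],
       [ 0.35407265,  0.44705626, -0.82144583],
       [-0.47754681, -0.6687791 , -0.56981011]]), 't': array([ 0.489247  , -0.12357828,  1.55154875])}
top {'camera_matrix': array([[571.28502652,   0.        , 317.51613612],
       [  0.        , 571.28502652, 240.02710458],
       [  0.        ,   0.        ,   1.        ]]), 'R': array([[ 1.93000117e-02, -9.99809930e-01,  2.75926593e-03],
       [-9.82391672e-01, -1.94765861e-02, -1.85815139e-01],
       [ 1.85833562e-01,  8.75554486e-04, -9.82580847e-01]]), 't': array([-0.01963666,  0.58151426,  1.32079269])}
```

View pics/scene0.png

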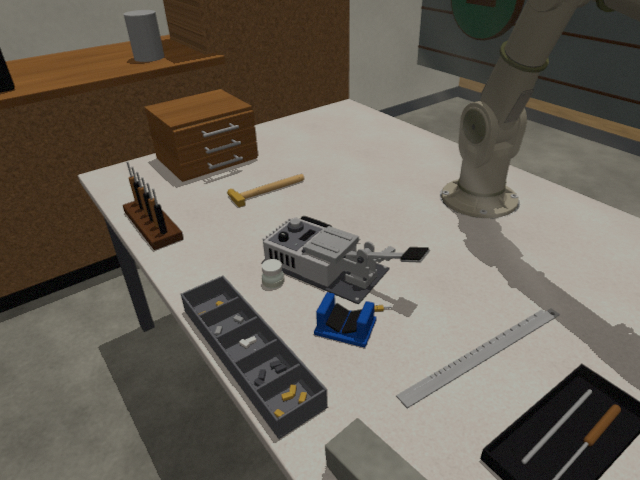

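View pics/top0.png

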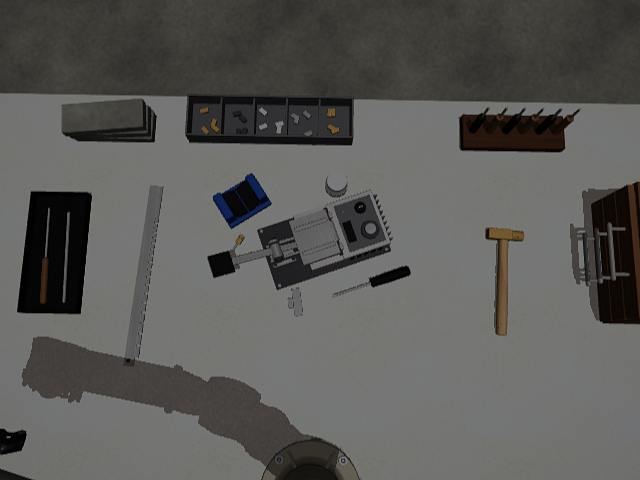

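The scene view shows the heater at mid-picture with its lever paddle at about (413,255). In the top view the panel button is near (370,228), the knob near (360,207) and the paddle at (221,265). I'll enlarge and measure.

Run:
```python
import cv2
im=cv2.imread("pics/top0.png")[160:310,190:420]
cv2.imwrite("pics/topz.png",cv2.resize(cv2.convertScaleAbs(im,alpha=1.8),None,fx=3.4,fy=3.4,interpolation=cv2.INTER_CUBIC))
im=cv2.imread("pics/scene0.png")[200:350,240:440]
cv2.imwrite("pics/scenez.png",cv2.resize(im,None,fx=4,fy=4,interpolation=cv2.INTER_CUBIC))
```

```text
(no output)
```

View pics/topz.png

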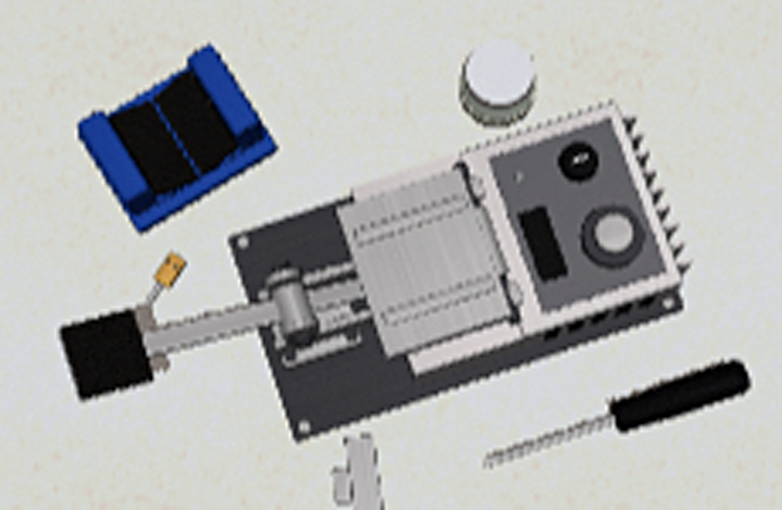

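View pics/scenez.png

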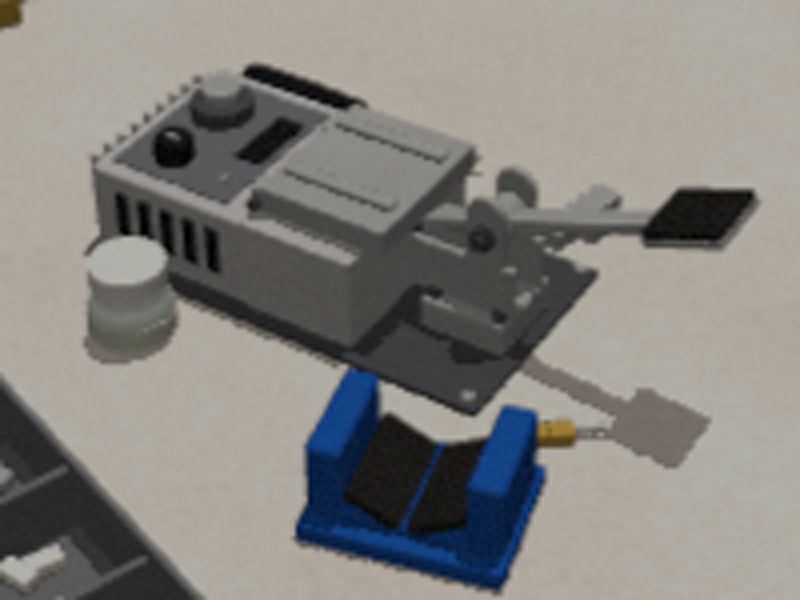

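```bash
cat > h.py <<'E'
import cv2,numpy as np
from bench import ctrl
def ray(n,uv):
    c=ctrl.calibration(n);K,R,t=map(np.array,(c["camera_matrix"],c["R"],c["t"]))
    return -R.T@t, R.T@np.linalg.inv(K)@np.array([*uv,1.])
def onz(n,uv,z):
    o,d=ray(n,uv); return o+d*(z-o[2])/d[2]
def tri(uvs,uvt):
    P=[]
    for n in("scene","top"):
        c=ctrl.calibration(n);P.append(np.array(c["camera_matrix"])@np.c_[c["R"],c["t"]])
    X=cv2.triangulatePoints(P[0],P[1],np.array(uvs,float).reshape(2,1),np.array(uvt,float).reshape(2,1));return (X[:3]/X[3]).ravel()
def proj(n,X):
    c=ctrl.calibration(n);p=np.array(c["camera_matrix"])@(np.array(c["R"])@X+c["t"]);return p[:2]/p[2]
E
python3 - <<'E'
from h import *
def big(mask,box):
    x0,y0,x1,y1=box; m=np.zeros_like(mask);m[y0:y1,x0:x1]=mask[y0:y1,x0:x1]
    n,l,s,c=cv2.connectedComponentsWithStats(m);i=1+np.argmax(s[1:,4]);return c[i],s[i]
T=cv2.imread("pics/top0.png").max(2);S=cv2.imread("pics/scene0.png").max(2)
print(np.array2string(T[220:240,358:384]))
pt,st=big((T<35).astype(np.uint8),(200,245,237,285));print("pad top",pt,st)
ps,ss=big((S<60).astype(np.uint8),(398,240,435,270));print("pad sc",ps,ss)
print(tri(ps,pt), onz("top",pt,.142))
bt=(370.3,229.4);bs=(295.5,221.5)
print(tri(bs,bt),onz("top",bt,.0925),onz("scene",bs,.0925))
# base plate corners(screws) in zoom
for z in[(241,242),(304,428),(673,304)]:
    print(onz("top",(z[0]/3.4+190,z[1]/3.4+160),.01))
E
```

```text
[[ 57  57  57  56  58  58  59  59  51  48  47  47  41  48  49  48  50  59
   58  56  53 106 121 123  79 109]
 [ 57  57  57  58  59  60  41  46  37  34  31  31  31  32  34  34  36  48
   59  58  54  84 122 121 113  95]
 [ 56  57  56  58  60  43  21  28  33  31  26  42  37  46  36  32  33  34
   52  59  56  71 123 120 121  55]
 [ 57  58  58  59  43  22  34  34  28  38  62  78  75  82  74  52  37  33
   38  52  57  53 106 122 124  80]
 [ 57  58  59  61  22  30  33  31  52  73  96  99 100 101 102  88  74  26
   32  37  60  54  70 122 121 113]
 [ 56  58  59  46  30  34  35  30  87  97  99  98  99 100 100 103 102  48
   32  33  52  57  53 114 121 123]
 [ 57  58  60  17  35  36  30  57  99  97  98  98  99  98  98  99 103  86
   29  33  39  59  54  95 122 121]
 [ 58  58  60  20  36  35  24  80  99  98  97  96  99  99  99  99 101 101
   32  35  34  50  57  72 123 121]
 [ 56  58  53  28  35  34  19  78  97  95  97  97  99  99  99 100 102 105
   40  33  35  36  57  54  96 121]
 [ 58  58  42  20  35  34  22  70  99  96  97  99 101 101 102 105 106 104
   35  33  34  34  59  57  55 122]
 [ 58  60 
[... 787 characters left out ...]
 22  21  26  28  31  28  26  25  22  45
   61  59  59  59  58  59  59  58]
 [ 58  58  58  59  58  59  60  52  40  37  30  22  24  31  28  41  44  60
   59  59  59  58  58  59  59  58]
 [ 60  59  58  57  58  58  59  59  59  61  52  46  45  51  51  60  60  59
   58  58  59  58  57  57  57  58]]
pad top [220.92402464 263.61396304] [208 251  27  26 487]
pad sc [413.875      253.54032258] [400 248  28  13 248]
[0.5083074  0.20733976 0.13566387] [0.50737305 0.20628604 0.142     ]
[ 0.60350747 -0.1321793   0.08707324] [ 0.60246    -0.13174955  0.0925    ] [ 0.60782648 -0.12486067  0.0925    ]
[0.60986451 0.13339487 0.01      ]
[0.47408518 0.08287837 0.01      ]
[ 0.56998952 -0.18329014  0.01      ]
```

Button at about (0.603,-0.131) and paddle at about (0.507,0.207). They are 351 mm apart against 350.8 expected, which puts the heater yaw at about 19.6° and its origin at (0.585,-0.008). The base-plate screws agree with that. Moving over now with the fingers shut.

Emit:
play_rows(
  plan=[
    [[-0.03, -0.015, 0, 0, 0, 0], [-0.03, -0.015, 0, 0, 0, 0], [-0.03, -0.015, 0, 0, 0, 0], [-0.03, -0.015, 0, 0, 0, 0], [-0.03, -0.015, 0, 0, 0, 0], [-0.03, -0.015, 0, 0, 0, 0], [-0.03, -0.015, 0, 0, 0, 0], [-0.03, -0.015, 0, 0, 0, 0], [-0.03, -0.015, 0, 0, 0, 0], [-0.03, -0.015, 0, 0, 0, 0]],
  ],
  fingers=0,
  newtons=40,
)

```text
clock: 0.93
tcp_pos: [0.4131, 0.3765, 0.2376]
tcp_rot: [[-0.97, 0.241, -0.01], [0.242, 0.97, -0.008], [0.008, -0.01, -1.0]]
force: [0.8, 0.0, 0.5]
gripper_width: -0.0001
```

Emit:
play_rows(
  plan=[
    [[-0.0205, -0.0297, -0.001, 0, 0, 0], [-0.0205, -0.0297, -0.001, 0, 0, 0], [-0.0205, -0.0297, -0.001, 0, 0, 0], [-0.0205, -0.0297, -0.001, 0, 0, 0], [-0.0205, -0.0297, -0.001, 0, 0, 0], [-0.0205, -0.0297, -0.001, 0, 0, 0], [-0.0205, -0.0297, -0.001, 0, 0, 0], [-0.0205, -0.0297, -0.001, 0, 0, 0], [-0.0205, -0.0297, -0.001, 0, 0, 0], [-0.0205, -0.0297, -0.001, 0, 0, 0], [-0.0205, -0.0297, -0.001, 0, 0, 0], [-0.0205, -0.0297, -0.001, 0, 0, 0], [-0.0205, -0.0297, -0.001, 0, 0, 0], [-0.0205, -0.0297, -0.001, 0, 0, 0]],
  ],
)

```text
clock: 2.1
tcp_pos: [0.5954, -0.12, 0.2495]
tcp_rot: [[-0.971, 0.239, -0.018], [0.239, 0.971, -0.011], [0.015, -0.014, -1.0]]
force: [0.5, -0.5, 1.1]
gripper_width: 0.0002
```

Emit:
play_rows(
  plan=[
    [[-0.01, -0.009, 0, -0.8, -0.9, 0], [0, 0, 0.02, 0, 0, 0], [0, 0, 0.03, 0, 0, 0], [0, 0, 0.03, 0, 0, 0], [0, 0, 0.015, 0, 0, 0], [0, 0, 0, 0, 0, 0]],
  ],
)

```text
clock: 2.6
tcp_pos: [0.6027, -0.1479, 0.15]
tcp_rot: [[-0.966, 0.257, 0.001], [0.257, 0.966, -0.008], [-0.004, -0.008, -1.0]]
force: [-1.2, -0.1, -1.0]
gripper_width: 0.0001
```

Run:
```python
from h import *
s=ctrl.read_state();print(s["tcp_pos"],s["tcp_rot"],s["force"])
for n,(x0,y0,x1,y1) in dict(top=(310,170,420,270),scene=(240,130,380,270)).items():
    im=ctrl.camera(n)
    p=s["tcp_pos"]+.014*s["tcp_rot"][:,2]
    print(n,proj(n,p),proj(n,np.array([.603,-.131,.0925])))
    cv2.imwrite(f"pics/{n}1.png",cv2.resize(cv2.convertScaleAbs(im[y0:y1,x0:x1],alpha=1.6),None,fx=4,fy=4,interpolation=cv2.INTER_CUBIC))
```

```text
[ 0.60270895 -0.14791388  0.14995302] [[-0.96646758  0.25678443  0.00147227]
 [ 0.25676455  0.96643953 -0.0081609 ]
 [-0.00351846 -0.00750922 -0.99996562]] [-1.24188227 -0.05004127 -1.01007595]
top [379.24568581 225.52322853] [369.98140539 229.16873072]
scene [291.28625939 203.21523899] [295.72977507 219.89824199]
```

View pics/scene1.png

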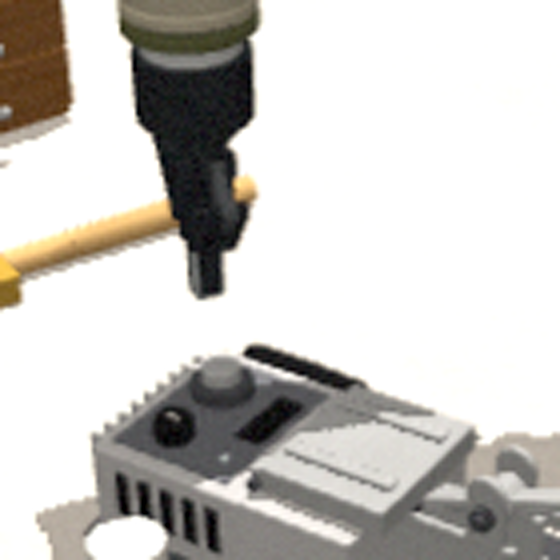

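View pics/top1.png

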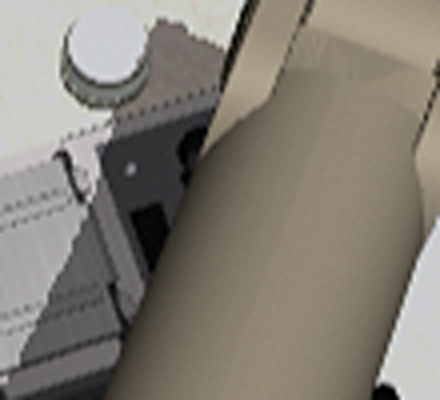

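The fingertip shows in the scene view at (291,203), exactly where projected. It is 17 mm past the button in −y. Correcting that, then descending.

Emit:
play_rows(
  plan=[
    [[0.0033, 0.0177, 0, 0.4, 0, 0], [0, 0, 0.015, 0, 0, 0], [0, 0, 0.01, 0, 0, 0], [0, 0, 0, 0, 0, 0], [0, 0, 0, 0, 0, 0]],
  ],
)

```text
clock: 3.12
tcp_pos: [0.6097, -0.1305, 0.1351]
tcp_rot: [[-0.967, 0.256, 0.014], [0.256, 0.967, -0.017], [-0.018, -0.013, -1.0]]
force: [0.8, -0.4, -0.1]
gripper_width: -0.0
```

Emit:
play_rows(
  plan=[
    [[0.0056, -0.001, 0, -0.7, 1.0, 0], [0, 0, 0.006, 0, 0, 0], [0, 0, 0.006, 0, 0, 0], [0, 0, 0, 0, 0, 0]],
  ],
)

```text
clock: 3.45
tcp_pos: [0.6047, -0.1315, 0.1254]
tcp_rot: [[-0.966, 0.257, 0.003], [0.257, 0.966, 0.001], [-0.003, 0.001, -1.0]]
force: [-0.3, 0.9, -0.5]
gripper_width: -0.0
```

Emit:
play_rows(
  plan=[
    [[0, 0, 0.006, 0, 0, 0], [0, 0, 0.006, 0, 0, 0], [0, 0, 0.006, 0, 0, 0], [0, 0, 0.003, 0, 0, 0]],
  ],
)

```text
clock: 3.78
tcp_pos: [0.6052, -0.1323, 0.1032]
tcp_rot: [[-0.966, 0.258, 0.005], [0.258, 0.966, 0.0], [-0.005, 0.001, -1.0]]
force: [-0.8, 0.6, 3.1]
gripper_width: 0.0001
```

Emit:
play_rows(
  plan=[
    [[0, 0, 0.003, 0, 0, 0], [0, 0, 0.003, 0, 0, 0], [0, 0, 0.003, 0, 0, 0], [0, 0, 0.003, 0, 0, 0]],
  ],
)

```text
clock: 4.12
tcp_pos: [0.6054, -0.1325, 0.1003]
tcp_rot: [[-0.966, 0.258, 0.007], [0.258, 0.966, 0.004], [-0.006, 0.006, -1.0]]
force: [-13.1, 3.9, 25.4]
gripper_width: -0.0
```

Emit:
play_rows(
  plan=[
    [[0, 0, 0.002, 0, 0, 0], [0, 0, 0.002, 0, 0, 0]],
  ],
)

```text
clock: 4.28
tcp_pos: [0.6053, -0.1325, 0.1005]
tcp_rot: [[-0.966, 0.259, 0.009], [0.259, 0.966, 0.006], [-0.007, 0.008, -1.0]]
force: [-7.0, 1.7, 15.8]
gripper_width: -0.0007
```

The button is on its stop: the tip is about 6 mm down and the force is 16–25 N. Now retreating straight up.

Emit:
play_rows(
  plan=[
    [[0, 0, -0.01, 0, 0, 0], [0, 0, -0.02, 0, 0, 0], [0, 0, -0.03, -0.4, 0.4, 0], [0, 0, -0.03, 0, 0, 0], [0, 0, -0.03, 0, 0, 0], [0, 0, 0, 0, 0, 0], [0, 0, 0, 0, 0, 0]],
  ],
)

```text
clock: 4.87
tcp_pos: [0.6034, -0.1332, 0.2257]
tcp_rot: [[-0.966, 0.258, 0.001], [0.258, 0.966, 0.015], [0.002, 0.015, -1.0]]
force: [-0.1, 0.3, -0.9]
gripper_width: -0.0002
```

Run:
```python
from h import *
s=ctrl.read_state();print(s["tcp_pos"],s["tcp_rot"],s["force"])
im=ctrl.camera("scene")[130:270,240:440]
cv2.imwrite("pics/scene2.png",cv2.resize(cv2.convertScaleAbs(im,alpha=1.2),None,fx=4,fy=4,interpolation=cv2.INTER_CUBIC))
```

```text
[ 0.60337433 -0.13317716  0.22566678] [[-0.96606462  0.25829644  0.0014466 ]
 [ 0.25828933  0.96595566  0.01470651]
 [ 0.00240128  0.01458109 -0.99989081]] [-0.12563629  0.26735874 -0.86908773]
```

View pics/scene2.png

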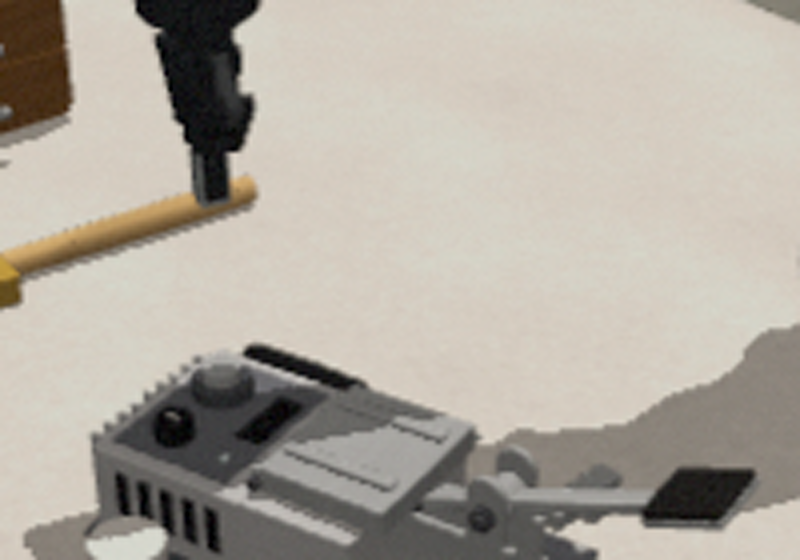

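The view shows the button back out at (222,378 zoomed) and the lid shut, with the tip well clear. Now over to the paddle.

Emit:
play_rows(
  plan=[
    [[0.0153, 0.0257, -0.001, 0.8, 0, 0], [0.0153, 0.0257, -0.001, 0, 0, 0], [0.0153, 0.0257, -0.001, 0, 0, 0], [0.0153, 0.0257, -0.001, 0, 0, 0], [0.0153, 0.0257, -0.001, 0, 0, 0], [0.0153, 0.0257, -0.001, 0, 0, 0], [0.0153, 0.0257, -0.001, 0, 0, 0], [0.0153, 0.0257, -0.001, 0, 0, 0], [0.0153, 0.0257, -0.001, 0, 0, 0], [0.0153, 0.0257, -0.001, 0, 0, 0], [0.0153, 0.0257, -0.001, 0, 0, 0], [0, 0, 0, 0, 0, 0], [0, 0, 0, 0, 0, 0], [0, 0, 0, 0, 0, 0]],
  ],
)

```text
clock: 6.08
tcp_pos: [0.5022, 0.1964, 0.2205]
tcp_rot: [[-0.966, 0.259, -0.024], [0.259, 0.966, -0.01], [0.02, -0.015, -1.0]]
force: [-0.0, 0.7, 0.8]
gripper_width: -0.0004
```

Emit:
play_rows(
  plan=[
    [[0, 0.016, 0, -0.9, -1.2, 0], [0, 0, 0.015, 0, 0, 0], [0, 0, 0.015, 0, 0, 0], [0, 0, 0, 0, 0, 0], [0, 0, 0, 0, 0, 0]],
  ],
)

```text
clock: 6.5
tcp_pos: [0.5077, 0.2069, 0.1873]
tcp_rot: [[-0.964, 0.266, -0.0], [0.266, 0.964, -0.003], [-0.001, -0.002, -1.0]]
force: [-0.5, 0.1, 0.6]
gripper_width: 0.0002
```

Run:
```python
from h import *
s=ctrl.read_state();print(s["tcp_pos"],s["tcp_rot"],s["force"])
print(proj("scene",s["tcp_pos"]+.014*s["tcp_rot"][:,2]))
im=ctrl.camera("scene")[130:270,320:480]
cv2.imwrite("pics/scene3.png",cv2.resize(cv2.convertScaleAbs(im,alpha=1.2),None,fx=4,fy=4,interpolation=cv2.INTER_CUBIC))
```

```text
[0.50771713 0.20692181 0.18730883] [[-9.64067728e-01  2.65656550e-01 -1.13413134e-04]
 [ 2.65655986e-01  9.64064606e-01 -2.51632704e-03]
 [-5.59141173e-04 -2.45603857e-03 -9.99996828e-01]] [-0.47964041  0.11913533  0.63799705]
[415.33856684 239.57869842]
```

View pics/scene3.png

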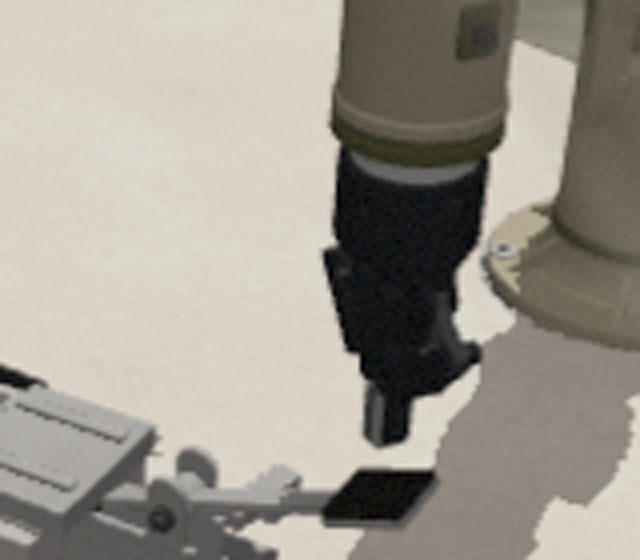

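The tip at (385,443 zoomed) stands over the paddle at (380,497). Nudging 6 mm outward and pressing down.

Emit:
play_rows(
  plan=[
    [[0.003, 0.0055, 0.01, 0, 0, 0], [0, 0, 0.01, 0, 0, 0], [0, 0, 0.01, 0, 0, 0], [0, 0, 0.01, 0, 0, 0], [0, 0, 0.01, 0, 0, 0], [0, 0, 0.01, 0, 0, 0], [0, 0, 0.01, 0, 0, 0]],
  ],
)

```text
clock: 7.13
tcp_pos: [0.5092, 0.2165, 0.1171]
tcp_rot: [[-0.964, 0.266, 0.008], [0.266, 0.964, 0.006], [-0.006, 0.008, -1.0]]
force: [-2.9, 2.6, 5.8]
gripper_width: -0.0
```

Emit:
play_rows(
  plan=[
    [[0, 0, 0.01, 0.3, -0.3, 0], [0, 0, 0.01, 0, 0, 0], [0, 0, 0.008, 0, 0, 0], [0, 0, 0.005, 0, 0, 0]],
  ],
)

```text
clock: 7.47
tcp_pos: [0.5094, 0.2165, 0.0809]
tcp_rot: [[-0.964, 0.265, 0.012], [0.265, 0.964, -0.001], [-0.012, 0.002, -1.0]]
force: [0.0, -1.4, 6.4]
gripper_width: 0.0001
```

Emit:
play_rows(
  plan=[
    [[0, 0, 0.005, 0, 0.4, 0], [0, 0, 0.004, 0, 0, 0], [0, 0, 0.004, 0, 0, 0]],
  ],
)

```text
clock: 7.72
tcp_pos: [0.5108, 0.2156, 0.0733]
tcp_rot: [[-0.964, 0.266, 0.007], [0.266, 0.964, 0.003], [-0.005, 0.005, -1.0]]
force: [-26.8, -8.4, 60.4]
gripper_width: 0.0001
```

Emit:
play_rows(
  plan=[
    [[0, 0, 0.001, 0, 0, 0]],
  ],
)

```text
clock: 7.8
tcp_pos: [0.5104, 0.2158, 0.0755]
tcp_rot: [[-0.964, 0.267, 0.006], [0.267, 0.964, 0.005], [-0.004, 0.006, -1.0]]
force: [-16.5, -4.0, 32.9]
gripper_width: -0.0002
```

Run:
```python
from h import *
im=ctrl.camera("scene")
for k in range(3):
    s=ctrl.read_state();print(s["clock"],s["tcp_pos"],s["force"]); 
    if k<2: ctrl.camera("scene")
im=im[180:300,240:440]
cv2.imwrite("pics/scene4.png",cv2.resize(cv2.convertScaleAbs(im,alpha=1.3),None,fx=4,fy=4,interpolation=cv2.INTER_CUBIC))
```

```text
7.85 [0.5104185  0.21584048 0.07557225] [-16.40634202  -5.16737443  34.26017798]
7.9 [0.51040807 0.21580887 0.07527796] [-16.21869291  -5.04429344  37.13447084]
7.95 [0.5104035  0.21581808 0.07523938] [-17.3864076   -5.60690407  37.82807897]
```

View pics/scene4.png

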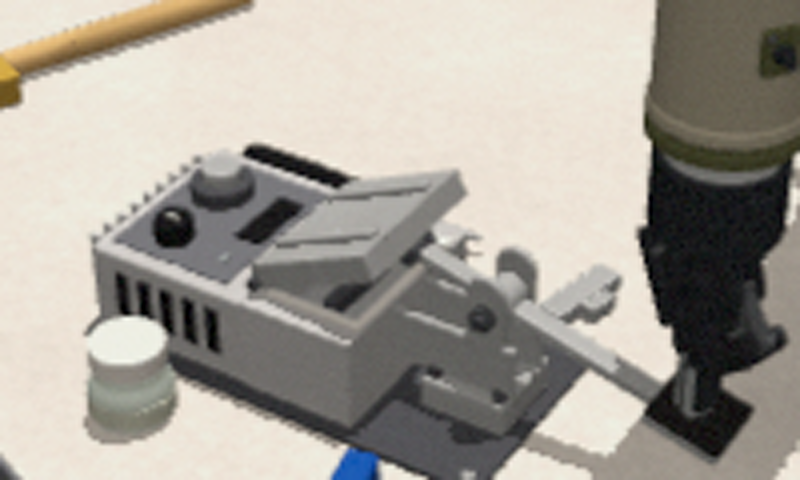

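The lid stands open and the lever is down on its stop, with the tip pressing on the paddle at (695,405 zoomed) and the button out. The push is about 38 N, more than needed, so I'll ease it.

Emit:
play_rows(
  plan=[
    [[0, 0, 0, 0, 0, 0]],
  ],
)

```text
clock: 8.03
tcp_pos: [0.51, 0.2159, 0.0771]
tcp_rot: [[-0.964, 0.267, 0.006], [0.267, 0.964, 0.006], [-0.004, 0.008, -1.0]]
force: [-8.3, -1.9, 14.6]
gripper_width: -0.0001
```

Run:
```python
from h import *
for k in range(12):
    im=ctrl.camera("scene" if k%2 else "top")
    if k%2: a=im
    else: b=im
    s=ctrl.read_state()
    if k%3==2:print(s["clock"],s["tcp_pos"].round(4),s["force"].round(1))
b0=cv2.imread("pics/top0.png")
cv2.imwrite("pics/top5.png",cv2.convertScaleAbs(b,alpha=1.5))
cv2.imwrite("pics/scene5.png",cv2.resize(cv2.convertScaleAbs(a[180:330,240:440],alpha=1.3),None,fx=4,fy=4,interpolation=cv2.INTER_CUBIC))
```

```text
8.1833 [0.5101 0.2159 0.0767] [-10.   -3.4  22. ]
8.3333 [0.5101 0.2159 0.0766] [-9.3 -3.4 22.6]
8.4833 [0.5101 0.2159 0.0766] [-10.5  -3.6  23. ]
8.6333 [0.5101 0.2159 0.0766] [-9.6 -3.5 22.7]
```

View pics/scene5.png

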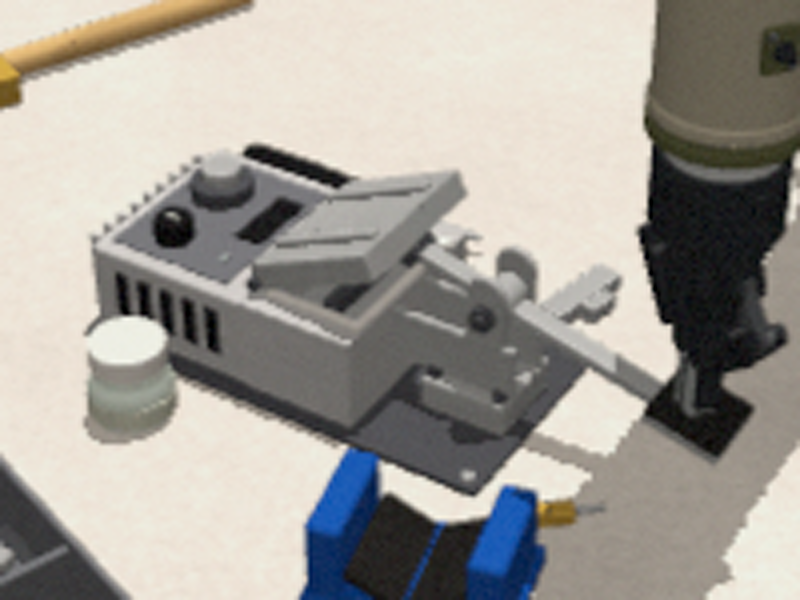

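View pics/top5.png

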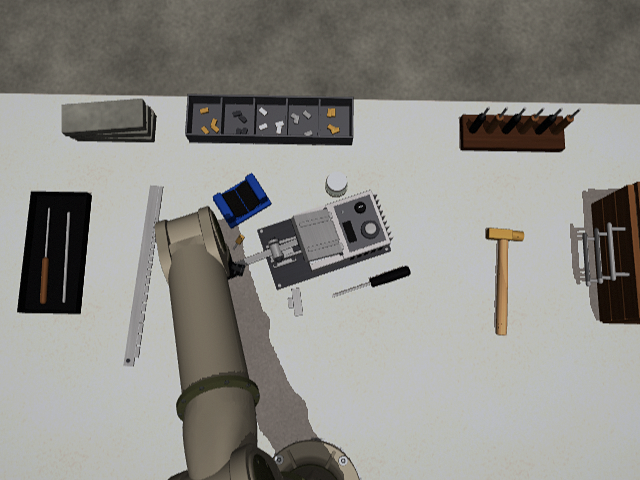

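Everything is steady. The tip is at z ≈ 0.063 against 0.062 expected with the lever right down, and it pushes with 23 N. The lid is up, the button is out, and the bystanders are where they were. Handing in.

Run:
```python
from bench import ctrl
print(ctrl.hand_in())
```

```text
the job is handed in; nothing more can be done
None
```

I pressed the heater's button right in, let it spring back, then pressed the paddle down to its stop. I handed the job in at about 8.6 s with the fingertips still holding it there. The hand-in gives no verdict, so whether it passed is not confirmed.

**Button:** With the fingers shut, the tip went down about 6 mm onto the stop, reading 16–25 N, and was then lifted clear. In the pictures taken after that the button is out, and the lid was still shut before I moved to the lever.

**Lever and lid:** The last readings were steady:
- The fingertip height was about 63 mm, against 62 mm expected for the paddle right down.
- The push was about 23 N up and 10 N sideways.
- The lid was clearly raised, with the gripper well away from it.
- The loose things look unmoved by eye in the before and after views; I did not measure them.

**What disagreed:**
- **Camera heights:** Using both views together, heights came out about 6 mm low for the button and the paddle, and the scene camera put the button about 8 mm from where the top camera did. I used the top-view positions at the stated heights; the contact heights then agreed with those.
- **Force peak:** The force briefly reached about 60 N upward (about 67 N in all) when the lever met its stop. That is below the 120 N wrist limit, and it came through the fingers rather than the arm or gripper body. I then eased the push.

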